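Hang an impression by its handle in the tray rack

ROBOT

A 6-joint arm with a two-finger parallel gripper is mounted at the origin on a cart in front of the work surface, level with it; the furniture and walls round the work are solid. World frame = base frame: x ahead of the robot, y to its left, z up, the work surface at z = 0. Lengths are in m, angles in rad, forces in N, time in s.
With the tool pointing down it reaches from about 0.35 to 0.975 m from the base axis. Payload 4.9 kg.
Tool frame: the origin (TCP) lies at the very end of the fingers, on their centre line; the grasp point (between the pads) lies 19 mm behind it; z points along the fingers, y is the line along which they close (so a half turn about z gives the same grasp; the last joint's range is limited). The gripper opens to 85 mm and grips with 20 to 120 N. Pads are 22 mm wide; open, the fingers measure 114 mm over their backs; the gripper's body (76 mm by 85 mm) begins 54 mm behind the grasp point. The pads swing forward as they close: fully open they stand 13 mm farther back than shut.
Start: joints at [-1.355, 0.053, 1.613, -0, 1.476, -0.119], TCP at [0.205, -0.59, 0.231] pointing down, gripper open.
Joint ranges: [-3.01, 3.01], [-1.01, 2.22], [0.06, 2.58], [-1.02, 4.17], [0.09, 2.62], [-3.14, 3.14]. Speed limits (rad/s): [2.57, 2.57, 3.14, 3.14, 3.14, 3.14].

INTERFACE

Orientations are given as a unit quaternion [w, x, y, z].
In Python, from plant import manip gives the robot as it stands.
- The arm moves only by the tool play_rows, never from a script. Its argument "series" is a list that holds one entry, the list of rows, each a list of 7 numbers: the shift along the world's x, y, z in m, then the turn, a rotation vector about the world's x, y, z in degrees, then the opening, from 0 (shut) to 1 (fully open). In form: [[[dx, dy, dz, rx, ry, rz, grip], ...]]. A call has 1 to 10 rows; each row shifts and turns the commanded pose from where the row before left it; what a row does not reach is not made up. A row lasts 1/10 s, in which the tool goes at most 50 mm and 8.59 degrees, less where a joint would pass 70% of its speed; a pose out of reach is approached as far as the arm can. A call with a gripper value outside its range is refused whole. The fingers move at their own pace and stop on an object; the grip force is fixed at half the most. Time passes only in rows, so rows that do not move let the fingers close. It gives the time, the measured TCP pose, the force, the opening and the grip force at its end, in the units of the state.
- manip.state(): the state, without advancing time (a new reading comes with each control period).
- manip.grab_frame(name): name is "side" or "top"; returns a dict with "frame" (384x512x3 uint8, blue, green, red), "mtx" (3x3 intrinsics, pixels), "R" (3x3) and "t" (3): a world point X has camera coordinates R X + t. Camera axes: x right, y down, z forward; pixel columns grow to the right and rows downward; lengths in m; the calibration is good to about 2 mm. A picture is of the moment at which its call begins. There is no depth.
- manip.job_done(): hands the job in; it is judged then, once.
The state is a dict: "time": time; "joint_pos": joint angles; "joint_vel": joint speeds; "joint_efforts": joint torques, N m; "tool_pos": TCP position; "tool_rot": TCP orientation; "contact_force": force on the tool from outside, world axes, zero at the start; "ft_torque": the same for the moment, N m; "gripper_width": opening from 0.0 (shut) to 1.0 (fully open); "grasp_force": force on a finger pad.
Only numpy, scipy, OpenCV 4.12 (cv2) and the standard library are available. Lean on these libraries where they do the work, as an engineer would, in place of code of your own. Each camera call takes 0.05 s, during which the arm holds its last target. There are 200 camera calls.

TASK

Hang the purple impression by its tray handle in the free right-hand place of the two-bar rack: tip the turned-up handle end down, pass it over the front bar and under the rear bar until it meets the back plate, then level it so that the end hooks up behind the rear bar. Feel for the bars and push gently, let the rack take the weight before you let go so that the tray neither drops nor swings, and leave the other impression and the things around undisturbed.

Things in the scene. Friction and masses are not known exactly. Their poses are not given: they have to be found in the camera images.
- tray_grip (a point): point to grasp on the handle of the tray with the purple impression, at mid-thickness of the flat handle (16 mm wide, 5 mm thick), 24 mm above the tray's underside and 56 mm from the arch's centre, where the weight is (70 to 120 g). Pads fit from 10 mm before to 12 mm beyond it. x runs along the handle, away from the arch; z up, out of the impression.
- tray: that tray as a whole: origin under the centre of the arch, x along the handle. The arch is 76 mm wide, 21 mm high, and ends 37 mm from its centre; the flat of the handle reaches from 48 to 110 mm.
- tray_lip (a point): the turned-up end of that handle, 52 mm further along x than tray_grip: 4 mm thick, 16 mm wide, it reaches 5 mm above the handle's top face (10 mm in all); the handle ends 2 mm beyond this point.
- rack: fixed tray rack: dark base 130 x 246 mm, posts at y = +-108 mm (138 mm high), a head of two level 7 mm bars along y. Origin under the base, x into the rack (from the hanging arches to the back), z up. Front bar's axis at x = -30 mm; rear bar 24 mm further in, its underside 6.5 mm above the top of the front bar. An upright back plate's face is 36 mm behind the front bar's axis.
- free_place (a point): middle of the free right-hand place, on the front bar's line at the usual height of its top (x = -30, y = -50, z = 115 mm in the rack's frame; axes as the rack's). The head is clamped on the posts by hand: the bars really stand up to 12 mm higher or lower than this, so feel or look for them. A black collar on the bar at y = 0 parts the two places.
- other_tray (a joint): the same kind of tray with a yellow impression, hanging in the left-hand place (y = +50 mm) as yours should hang, its arch about 3.5 degrees low: 0 at rest, grows (rad) as its arch is lifted.
- disinfectant_mid (a point): white bottle, 55 mm wide, 128 mm high, a bystander; point at half its height.
- tape: blue roll of tape, 52 mm across, 18 mm high, a bystander; origin under its centre.
- cast: white plaster cast of a jaw, 53 x 68 x 29 mm, a bystander; origin under its centre.

How it is judged:
By the outcome, as a careful person would: the job done as asked, in the order asked, and still so for the second after the job is handed in, with the robot touching nothing.
It also fails if it takes over 64 s, if anything falls off the work surface, if the arm or the gripper's body presses on something with over 40 N, if the wrist force passes 120 N, or if a joint passes its speed limit or range.

## Working session

There is one attempt and no reset: what is moved stays moved. The work goes in short steps, Python scripts to look and compute and a tool call to move; the robot and the scene stay as the last step left them, time stands still between calls to the robot, and variables do not carry over. Pictures are saved under pics/ and viewed, at most 10 in all, crops included, and the job is handed in when it is done.

Besides the shell and the picture viewer there is one more tool, called after "Emit:" as name(argument=value, ...), one argument or row to a line, values as JSON. play_rows: Moves the arm, as the interface text tells. Its arguments: {"type":"object","properties":{"series":{"type":"array"}},"required":["series"]}

```bash
ls; mkdir -p pics; python3 - <<'E'
from plant import manip
import cv2,pickle
for n in("side","top"):
    f=manip.grab_frame(n); cv2.imwrite(f"pics/{n}0.png",f["frame"]); pickle.dump(f,open(f"{n}0.pkl","wb"))
    print(n,f["mtx"].tolist(),(-f["R"].T@f["t"]).round(3),f["R"].round(3).tolist())
print(manip.state())
E
```

```text
pics
side [[398.67256806615165, 0.0, 254.92420448324808], [0.0, 398.67256806615165, 187.16897490779252], [0.0, 0.0, 1.0]] [0.081 0.746 0.798] [[-0.881, -0.472, 0.016], [-0.298, 0.529, -0.795], [0.367, -0.705, -0.607]]
top [[385.7202982525275, 0.0, 246.117044989881], [0.0, 385.7202982525275, 193.4655153950688], [0.0, 0.0, 1.0]] [ 0.336 -0.04   1.13 ] [[0.011, -1.0, 0.004], [-0.985, -0.012, -0.171], [0.171, -0.002, -0.985]]
{'time': 0.1, 'joint_pos': array([-1.35496016e+00,  5.33377549e-02,  1.61414464e+00,  1.23825223e-05,
        1.47601852e+00, -1.19011598e-01]), 'joint_vel': array([-0.00088532, -0.00022601, -0.00487378, -0.00302754, -0.0014348 ,
       -0.0004316 ]), 'joint_efforts': array([ 2.89571399e-04, -3.94904923e+01, -3.71362996e+01, -3.42465205e-05,
        3.91855458e-03,  1.12538109e-05]), 'tool_pos': array([ 0.20526619, -0.58973466,  0.23016408]), 'tool_rot': array([-9.53312174e-04,  9.86016980e-01,  1.66642146e-01, -4.00179663e-05]), 'contact_force': array([-0.01293511,  0.50318915, -0.36349109]), 'ft_torque': array([ 0.00305988, -0.03224834,  0.00761075]), 'grasp_force': 0.0, 'gripper_width': 0.9990521486308849}
```

View pics/side0.png

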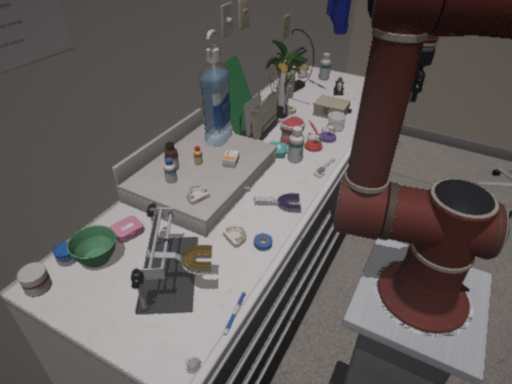

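View pics/top0.png

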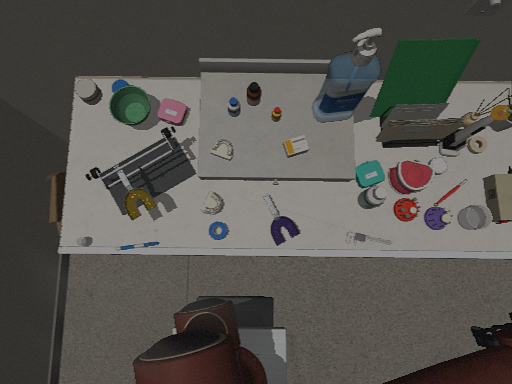

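The side view shows the purple tray at about (285,201) with its handle to the left, and the rack at about (165,250). In the top view the tray is at (285,230) with the handle towards (268,198), and the rack is at about (145,170). I'll zoom in.

```bash
python3 - <<'E'
import cv2,numpy as np
t=cv2.imread("pics/top0.png");s=cv2.imread("pics/side0.png")
r=lambda a,k:cv2.resize(a,None,fx=k,fy=k,interpolation=cv2.INTER_CUBIC)
a=r(t[120:220,80:210],3);b=r(t[190:250,250:315],5)
c=r(s[195:315,125:255],3);d=r(s[180:220,245:310],5)
o=np.zeros((600,800,3),np.uint8)
def put(i,y,x):
    h=min(i.shape[0],600-y);w=min(i.shape[1],800-x);o[y:y+h,x:x+w]=i[:h,:w]
put(a,0,0);put(b,0,400);put(c,300,0);put(d,310,400)
cv2.imwrite("pics/crop0.png",np.clip(o*1.5,0,255))
E
```

```text
[ WARN:0@0.033] global loadsave.cpp:1063 imwrite_ Unsupported depth image for selected encoder is fallbacked to CV_8U.
```

View pics/crop0.png

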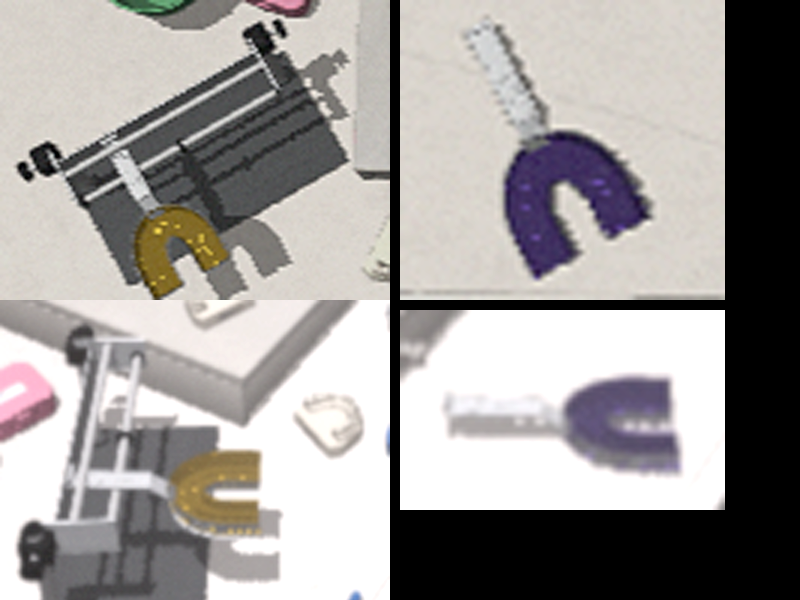

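The zoom shows the tray handle pointing up-left, already close to the rack's heading. The two bars slant about 28° in the top view, and the collar on the front bar is near crop (183,147) top and (122,432) side. Next I measure these.

```bash
cat > h.py <<'E'
import numpy as np,cv2,pickle
from scipy.ndimage import map_coordinates
def cen(f): return -f["R"].T@f["t"]
def ray(f,p): 
    d=f["R"].T@np.linalg.inv(f["mtx"])@[p[0],p[1],1.]; return d/np.linalg.norm(d)
def onz(f,p,z):
    c=cen(f);d=ray(f,p); return c+d*(z-c[2])/d[2]
def tri(fs,ps):
    A=0;b=0
    for f,p in zip(fs,ps):
        d=ray(f,p);M=np.eye(3)-np.outer(d,d);A=A+M;b=b+M@cen(f)
    X=np.linalg.solve(A,b); return X
def proj(f,X):
    q=f["mtx"]@(f["R"]@X+f["t"]); return q[:2]/q[2]
def line(img,a,b,w=3.,lo=.1,hi=.9):
    "ridge of brightness near a-b: returns refined end points"
    a,b=np.float64(a),np.float64(b);u=(b-a)/np.linalg.norm(b-a);n=np.array([-u[1],u[0]])
    s=np.arange(-w,w+.01,.25);pts=[]
    for k in np.linspace(lo,hi,40):
        P=(a+k*(b-a))+s[:,None]*n
        v=map_coordinates(img,[P[:,1],P[:,0]],order=1);v=np.clip(v-np.median(v)-10,0,None)
        if v.sum()>40: pts.append((a+k*(b-a))+n*(v@s/v.sum()))
    vx,vy,x,y=cv2.fitLine(np.float32(pts),cv2.DIST_HUBER,0,.01,.01).ravel()
    d=np.array([vx,vy]);o=np.array([x,y]);return [o+d*((q-o)@d) for q in(a,b)]
def line3(f1,l1,f2,l2):
    n1=np.cross(ray(f1,l1[0]),ray(f1,l1[1]));n2=np.cross(ray(f2,l2[0]),ray(f2,l2[1]))
    d=np.cross(n1,n2);d/=np.linalg.norm(d)
    p=np.linalg.lstsq(np.array([n1,n2,d]),np.array([n1@cen(f1),n2@cen(f2),d@np.array([.5,.3,.1])]),rcond=None)[0]
    return p,d
E
python3 - <<'E'
from h import *
T,S=[pickle.load(open(n+"0.pkl","rb")) for n in("top","side")]
gt,gs=[cv2.cvtColor(f["frame"],cv2.COLOR_BGR2GRAY).astype(float) for f in(T,S)]
t=lambda x,y:(80+x/3,120+y/3); s=lambda x,y:(125+x/3,195+(y-300)/3)
L={"front":((t(88,200),t(278,95)),(s(135,362),s(112,520))),"rear":((t(66,165),t(262,62)),(s(105,352),s(80,518)))}
for k,(a,b) in L.items():
    la=line(gt,*a);lb=line(gs,*b,w=2.5)
    p,d=line3(T,la,S,lb);print(k,np.round(la,1).tolist(),np.round(lb,1).tolist(),p.round(4),d.round(3),[onz(T,q,.112).round(4).tolist() for q in la],[onz(S,q,.112).round(4).tolist() for q in lb])
print("collar",tri((T,S),(t(183,147),s(122,432))))
for f,n in((T,"top"),(S,"side")):
    hsv=cv2.cvtColor(f["frame"],cv2.COLOR_BGR2HSV)
    m=cv2.inRange(hsv,(115,80,20),(150,255,255))
    box=(slice(190,250),slice(250,315)) if n=="top" else (slice(185,220),slice(265,310))
    z=np.zeros_like(m);z[box]=m[box]
    ys,xs=np.nonzero(z)
    P=np.array([onz(f,(x,y),.019)[:2] for x,y in zip(xs,ys)])
    c,sz,an=cv2.minAreaRect(np.float32(P*1000));print(n,len(xs),"rect mm",np.round(c,1),np.round(sz,1),round(an,1),"mean",P.mean(0).round(4))
# handle in the top view
h=lambda x,y:(250-80+x/5,190+y/5)
hs=cv2.cvtColor(T["frame"],cv2.COLOR_BGR2HSV)[192:222,262:284]
print(hs[...,1]);print(hs[...,2])
E
```

```text
front [[108.7, 185.6], [171.6, 149.9]] [[169.9, 215.7], [161.5, 268.2]] [0.5313 0.3193 0.1186] [ 0.529 -0.849 -0.011] [[0.5296, 0.3265, 0.112], [0.6311, 0.1621, 0.112]] [[0.6295, 0.1637, 0.112], [0.5366, 0.3138, 0.112]]
rear [[103.0, 176.7], [167.3, 140.6]] [[163.2, 213.3], [147.6, 266.5]] [0.5738 0.3117 0.1114] [-0.044 -0.539  0.841] [[0.5538, 0.3437, 0.112], [0.6572, 0.1752, 0.112]] [[0.6503, 0.1647, 0.112], [0.5667, 0.3248, 0.112]]
collar [0.57710437 0.24177553 0.11989034]
top 412 rect mm [ 427.7 -148.5] [67.4 73.3] 29.1 mean [ 0.4268 -0.1489]
side 5 rect mm [ 437.5 -141.9] [28.2  6.9] 88.7 mean [ 0.4373 -0.1371]
[[ 17  16  14  12  12  17  14  12  18  14  12  14  14  14  14  17  14  16
   16  14  12  16]
 [ 16  14  16  19  18  17  16  16  14  16  16  16  14  12  15  18  16  16
   16  12  14  16]
 [ 16  17  14  13   4   2  11  17  14  14  14  14  16  16  18  14  14  12
   16  18  11  13]
 [ 16  13   6   7   2   2   2  17  14  14  14  16  18  14  14  14  19  16
   14  16  12  16]
 [ 15   2   4   3   2   2   4  10  11  17  14  14  18  18  14  11  16  16
   14  19  16  14]
 [ 16   2  
[... 4405 characters left out ...]
5 128 105 115 114 100  72 113
  148 144 145 146]
 [145 144 147 145 147 146 144 147 144 147 138 122 120 115 114 122 113 112
  149 151 151 150]
 [145 145 145 144 144 143 146 146 145 146 148 140 120 116 115 119 112  90
   87  60  62  65]
 [144 145 144 146 145 142 144 146 147 143 146 139 120 108  84  57  65  44
   48  34  32  39]
 [148 147 146 147 142 145 143 146 144 146 146 128  78  72  77  74  77  76
   65  63  64  61]
 [145 146 147 146 147 144 143 144 146 145 145 134  98  73  77  69  67  64
   64  64  65  64]
 [147 145 144 146 146 145 146 145 146 147 134  84  39  53  69  64  62  65
   61  63  66  63]
 [141 145 146 145 146 145 145 146 146 144 115  43  56  65  62  63  66  64
   65  65  64  63]]
```

```bash
python3 - <<'E'
from h import *
T,S=[pickle.load(open(n+"0.pkl","rb")) for n in("top","side")]
hs=cv2.cvtColor(T["frame"],cv2.COLOR_BGR2HSV)
m=np.zeros((384,512),np.uint8);r=(slice(192,217),slice(261,284));m[r]=(hs[r][...,1]<8)*255
n,lab,st,ce=cv2.connectedComponentsWithStats(m);k=1+st[1:,4].argmax()
ys,xs=np.nonzero(lab==k);P=np.array([onz(T,(x,y),.0265)[:2] for x,y in zip(xs,ys)])*1000
c,sz,an=cv2.minAreaRect(np.float32(P));vx,vy,x,y=cv2.fitLine(np.float32(P),cv2.DIST_L2,0,.01,.01).ravel()
d=np.array([vx,vy])*np.sign(vx);yaw=np.degrees(np.arctan2(d[1],d[0]))
s=(P-[x,y])@d;tip=np.array([x,y])+d*s.max()
print("handle",len(xs),c,sz,an,"yaw",yaw,"tip",tip,"len",np.ptp(s),"grip(tip-54)",tip-54*d,"arch centre",tip-110*d)
m2=cv2.inRange(hs,(115,60,20),(155,255,255));z=np.zeros_like(m2);z[200:250,260:315]=m2[200:250,260:315]
ys,xs=np.nonzero(z);Q=np.array([onz(T,(x,y),.018)[:2] for x,y in zip(xs,ys)])*1000
e=np.array([-d[1],d[0]]);a=(Q-[x,y])@d;b=(Q-[x,y])@e
print("arch along",a.min(),a.max(),"across",b.min(),b.max(),"-> centre",np.array([x,y])+d*(a.min()+37)+e*(b.min()+b.max())/2)
gt,gs=[cv2.cvtColor(f["frame"],cv2.COLOR_BGR2GRAY).astype(float) for f in(T,S)]
# front bar at the free place from both views
f=lambda z:None
for z in(.11,.118,.126):
    A=[onz(T,q,z)[:2] for q in((108.7,185.6),(171.6,149.9))];B=[onz(S,q,z)[:2] for q in((169.9,215.7),(161.5,268.2))]
    u=(A[1]-A[0])/np.linalg.norm(A[1]-A[0]);w=np.array([-u[1],u[0]])
    F=np.array([.6,.2]); 
    fb=lambda L:(lambda v:(v,))( (L[0]-F)@w-((L[1]-L[0])@w)*((L[0]-F)@u)/((L[1]-L[0])@u))[0]
    print(z,"offsets along rack x of front bar at (.6,.2): top",fb(A)*1000,"side",fb(B)*1000,"w",w)
E
```

```text
handle 139 (492.26214599609375, -114.55303955078125) (74.01433563232422, 16.26480484008789) 28.08590316772461 yaw 28.60571 tip [524.77785744 -96.83535511] len 74.09890474586217 grip(tip-54) [ 477.36935295 -122.68943913] arch centre [ 428.20497383 -149.50108463]
arch along -108.3781431716901 -40.52535718516155 across -35.799228645566075 38.179367841752516 -> centre [ 430.26601859 -147.02156725]
0.11 offsets along rack x of front bar at (.6,.2): top 7.254254118376663 side 6.4255703654200875 w [0.85118135 0.5248717 ]
0.118 offsets along rack x of front bar at (.6,.2): top 4.443831124736475 side 4.5685229317476 w [0.85118135 0.5248717 ]
0.126 offsets along rack x of front bar at (.6,.2): top 1.6334081310963395 side 2.7114754980751425 w [0.85118135 0.5248717 ]
```

Emit:
play_rows(
  series=[
    [[0.02, 0.034, 0, 0, 0, 0.94, 0.6], [0.02, 0.034, 0, 0, 0, 0.94, 0.6], [0.02, 0.034, 0, 0, 0, 0.94, 0.6], [0.02, 0.034, 0, 0, 0, 0.94, 0.6], [0.02, 0.034, 0, 0, 0, 0.94, 0.6], [0.02, 0.034, 0, 0, 0, 0.94, 0.6], [0.02, 0.034, 0, 0, 0, 0.94, 0.6], [0.02, 0.034, 0, 0, 0, 0.94, 0.6], [0.02, 0.034, 0, 0, 0, 0.94, 0.6], [0.02, 0.034, 0, 0, 0, 0.94, 0.6]],
  ],
)

```text
time: 1.1
tool_pos: [0.4057, -0.2486, 0.2309]
tool_rot: [-0.0, 0.969, 0.247, -0.0]
contact_force: [-0.5, -0.7, 0.6]
gripper_width: 0.596
grasp_force: 0.0
```

Emit:
play_rows(
  series=[
    [[0.018, 0.0315, -0.01, 0, 0, 0, 0.5], [0.018, 0.0315, -0.02, 0, 0, 0, 0.5], [0.018, 0.0315, -0.025, 0, 0, 0, 0.5], [0.018, 0.0315, -0.025, 0, 0, 0, 0.5], [0, 0, -0.035, 0, 0, 0, 0.5], [0, 0, -0.03, 0, 0, 0, 0.5], [0, 0, -0.02, 0, 0, 0, 0.5], [0, 0, 0, 0, 0, 0, 0.5]],
  ],
)

```text
time: 1.9
tool_pos: [0.4743, -0.1228, 0.0623]
tool_rot: [-0.003, 0.969, 0.247, -0.003]
contact_force: [-0.4, 0.1, 0.4]
gripper_width: 0.501
grasp_force: 0.0
```

```bash
python3 - <<'E'
from plant import manip
import cv2,numpy as np,pickle
a=manip.grab_frame("side");b=manip.grab_frame("top")
r=lambda a,k:cv2.resize(a,None,fx=k,fy=k,interpolation=cv2.INTER_CUBIC)
o=np.hstack([r(a["frame"][150:240,220:320],4),r(b["frame"][165:255,225:325],4)])
cv2.imwrite("pics/g1.png",o);print(manip.state()["tool_pos"],manip.state()["contact_force"])
E
```

```text
[ 0.47716109 -0.12423099  0.066277  ] [-0.24588672  0.00734992  0.9580804 ]
```

View pics/g1.png

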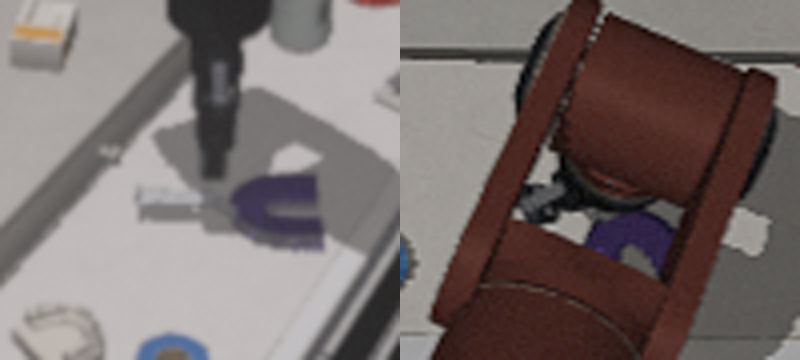

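The fingers stand over the handle just outside the arch. I'll lower and close.

Emit:
play_rows(
  series=[
    [[0.001, 0.001, -0.02, 0, 0, 0, 0.5], [0, 0, -0.02, 0, 0, 0, 0.5], [0, 0, -0.015, 0, 0, 0, 0.5], [0, 0, -0.005, 0, 0, 0, 0.5], [0, 0, 0, 0, 0, 0, 0.5], [0, 0, 0, 0, 0, 0, 0.3], [0, 0, 0, 0, 0, 0, 0.2], [0, 0, 0, 0, 0, 0, 0.0], [0, 0, 0, 0, 0, 0, 0], [0, 0, 0, 0, 0, 0, 0]],
  ],
)

```text
time: 3.0
tool_pos: [0.4796, -0.1236, 0.0075]
tool_rot: [0.001, 0.969, 0.247, 0.001]
contact_force: [1.6, 0.7, 4.7]
gripper_width: 0.164
grasp_force: 58.5
```

Emit:
play_rows(
  series=[
    [[0, 0, 0.01, 0, 0, 0, 0], [0, 0, 0.02, 0, 0, 0, 0], [0, 0, 0.03, 0, 0, 0, 0], [0, 0, 0.035, 0, 0, 0, 0], [0, 0, 0.035, 0, 0, 0, 0], [0, 0, 0.03, 0, 0, 0, 0], [0, 0, 0.02, 0, 0, 0, 0], [0, 0, 0.01, 0, 0, 0, 0], [0, 0, 0, 0, 0, 0, 0], [0, 0, 0, 0, 0, 0, 0]],
  ],
)

```text
time: 4.0
tool_pos: [0.4776, -0.123, 0.1949]
tool_rot: [-0.001, 0.969, 0.247, -0.001]
contact_force: [-0.0, -0.8, -1.7]
gripper_width: 0.169
grasp_force: 58.6
```

```bash
python3 - <<'E'
from plant import manip
import cv2,numpy as np,pickle
a=manip.grab_frame("side");pickle.dump(a,open("side1.pkl","wb"))
b=manip.grab_frame("top")
r=lambda a,k:cv2.resize(a,None,fx=k,fy=k,interpolation=cv2.INTER_CUBIC)
cv2.imwrite("pics/g2.png",np.hstack([r(a["frame"][80:230,200:320],3),r(b["frame"][105:255,205:325],3)]))
s=manip.state();print(s)
E
```

```text
{'time': 4.1, 'joint_pos': array([-4.03054119e-01, -2.43626462e-01,  1.95140092e+00, -3.03504567e-05,
        1.43736945e+00,  6.68936736e-01]), 'joint_vel': array([-0.0002295 ,  0.00162151, -0.00090497,  0.00058936,  0.00063326,
        0.00075825]), 'joint_efforts': array([ 5.53077261e-03, -2.68925232e+01, -3.75839353e+01, -3.72319319e-02,
        3.22115142e-02, -3.63927836e-05]), 'tool_pos': array([ 0.47732299, -0.12287488,  0.19422444]), 'tool_rot': array([-0.00106611,  0.96905798,  0.24682681, -0.00142003]), 'contact_force': array([-0.34444788,  1.18585211, -0.76004391]), 'ft_torque': array([ 0.04452876, -0.03651735,  0.00875463]), 'grasp_force': 58.56933295726776, 'gripper_width': 0.1641043495623179}
```

View pics/g2.png

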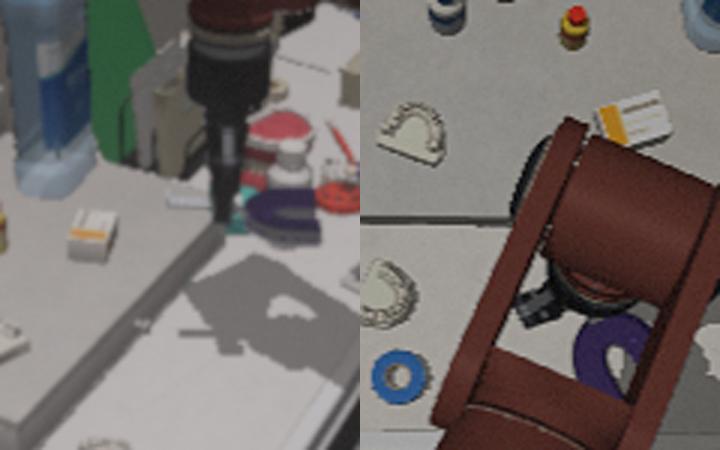

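The tray is lifted and level in the grip. I'll carry it across, turning 3° to the rack's heading.

Emit:
play_rows(
  series=[
    [[0.004, 0.012, 0, 0, 0, 0.3, 0], [0.009, 0.03, 0, 0, 0, 0.3, 0], [0.01, 0.035, 0, 0, 0, 0.3, 0], [0.012, 0.038, 0, 0, 0, 0.3, 0], [0.012, 0.038, 0, 0, 0, 0.3, 0], [0.012, 0.038, 0, 0, 0, 0.3, 0], [0.012, 0.038, 0, 0, 0, 0.3, 0], [0.01, 0.035, 0, 0, 0, 0.3, 0], [0.007, 0.025, 0, 0, 0, 0.3, 0], [0.003, 0.011, 0, 0, 0, 0.3, 0]],
  ],
)

```text
time: 5.1
tool_pos: [0.5689, 0.1796, 0.1951]
tool_rot: [-0.0, 0.962, 0.274, -0.001]
contact_force: [-0.7, -0.1, -0.4]
gripper_width: 0.163
grasp_force: 58.6
```

Emit:
play_rows(
  series=[
    [[0, 0, 0, -1.05, 1.7, 0, 0], [0, 0, 0, -1.05, 1.7, 0, 0], [0, 0, 0, -1.05, 1.7, 0, 0], [0, 0, 0, -1.05, 1.7, 0, 0], [0, 0, 0, -1.05, 1.7, 0, 0], [0, 0, 0, -1.05, 1.7, 0, 0], [0, 0, 0, -1.05, 1.7, 0, 0], [0, 0, 0, -1.05, 1.7, 0, 0], [0, 0, 0, -1.05, 1.7, 0, 0], [0, 0, 0, -1.05, 1.7, 0, 0]],
  ],
)

```text
time: 6.1
tool_pos: [0.5691, 0.1764, 0.1957]
tool_rot: [0.048, 0.948, 0.268, -0.168]
contact_force: [0.2, 0.2, -1.9]
gripper_width: 0.169
grasp_force: 58.6
```

Emit:
play_rows(
  series=[
    [[0, 0, -0.01, 0, 0, 0, 0], [0, 0, -0.015, 0, 0, 0, 0], [0, 0, -0.01, 0, 0, 0, 0], [0, 0, 0, 0, 0, 0, 0], [0, 0, 0, 0, 0, 0, 0]],
  ],
)

```text
time: 6.6
tool_pos: [0.5688, 0.1765, 0.1606]
tool_rot: [0.048, 0.948, 0.268, -0.167]
contact_force: [-0.3, 0.2, -0.5]
gripper_width: 0.161
grasp_force: 58.5
```

```bash
python3 - <<'E'
from plant import manip
import cv2,numpy as np,pickle
from scipy.spatial.transform import Rotation as R
a=manip.grab_frame("side");b=manip.grab_frame("top");pickle.dump((a,b),open("p2.pkl","wb"))
r=lambda a,k:cv2.resize(a,None,fx=k,fy=k,interpolation=cv2.INTER_CUBIC)
cv2.imwrite("pics/g3.png",np.hstack([r(a["frame"][165:305,115:245],3),r(b["frame"][95:235,85:215],3)]))
for i in range(1):
    s=manip.state();q=s["tool_rot"];print(s["tool_pos"],s["contact_force"],s["ft_torque"],R.from_quat([*q[1:],q[0]]).as_matrix().round(3))
E
```

```text
[0.56960627 0.17673488 0.16190105] [ 0.11607512  0.2193444  -0.83638771] [ 0.10282917 -0.21224388 -0.02144528] [[ 0.801  0.524 -0.29 ]
 [ 0.492 -0.852 -0.179]
 [-0.341  0.001 -0.94 ]]
```

View pics/g3.png

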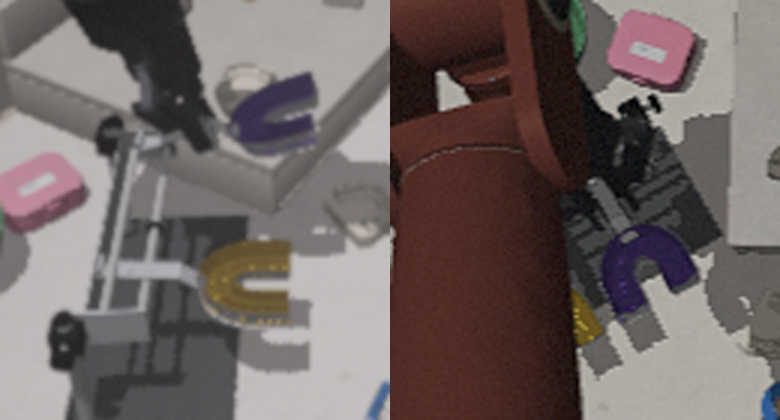

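Side view: purple tray at about (270,115), tipped 20°, handle end in front of the bars at about (150,140). Top view: it lines up with the free place and leaves the yellow tray clear. I'll feel downward for the front bar.

Emit:
play_rows(
  series=[
    [[0, 0, -0.01, 0, 0, 0, 0], [0, 0, -0.008, 0, 0, 0, 0], [0, 0, -0.004, 0, 0, 0, 0], [0, 0, 0, 0, 0, 0, 0], [0, 0, 0, 0, 0, 0, 0]],
  ],
)

```text
time: 7.2
tool_pos: [0.5693, 0.1767, 0.1391]
tool_rot: [0.048, 0.948, 0.268, -0.167]
contact_force: [0.8, -0.4, -0.3]
gripper_width: 0.163
grasp_force: 58.6
```

Emit:
play_rows(
  series=[
    [[0, 0, -0.002, 0, 0, 0, 0], [0, 0, -0.002, 0, 0, 0, 0], [0, 0, 0, 0, 0, 0, 0]],
  ],
)

```text
time: 7.5
tool_pos: [0.5693, 0.1767, 0.1351]
tool_rot: [0.048, 0.948, 0.268, -0.167]
contact_force: [-0.4, 0.4, -0.3]
gripper_width: 0.164
grasp_force: 58.6
```

Emit:
play_rows(
  series=[
    [[0, 0, -0.002, 0, 0, 0, 0], [0, 0, -0.002, 0, 0, 0, 0], [0, 0, 0, 0, 0, 0, 0]],
  ],
)

```text
time: 7.8
tool_pos: [0.5691, 0.1766, 0.1308]
tool_rot: [0.048, 0.948, 0.268, -0.167]
contact_force: [-0.1, -0.8, -0.4]
gripper_width: 0.167
grasp_force: 58.6
```

Emit:
play_rows(
  series=[
    [[0, 0, -0.002, 0, 0, 0, 0], [0, 0, 0, 0, 0, 0, 0], [0, 0, 0, 0, 0, 0, 0]],
  ],
)

```text
time: 8.1
tool_pos: [0.5693, 0.1767, 0.1292]
tool_rot: [0.048, 0.948, 0.268, -0.167]
contact_force: [0.2, -0.5, -0.8]
gripper_width: 0.17
grasp_force: 58.6
```

Emit:
play_rows(
  series=[
    [[0, 0, -0.001, 0, 0, 0, 0], [0, 0, -0.001, 0, 0, 0, 0], [0, 0, -0.001, 0, 0, 0, 0], [0, 0, 0, 0, 0, 0, 0]],
  ],
)

```text
time: 8.5
tool_pos: [0.5692, 0.1767, 0.1261]
tool_rot: [0.048, 0.948, 0.268, -0.167]
contact_force: [-0.5, -0.1, -0.6]
gripper_width: 0.169
grasp_force: 58.6
```

Emit:
play_rows(
  series=[
    [[0, 0, -0.001, 0, 0, 0, 0], [0, 0, -0.001, 0, 0, 0, 0], [0, 0, 0, 0, 0, 0, 0]],
  ],
)

```text
time: 8.8
tool_pos: [0.5692, 0.1767, 0.1241]
tool_rot: [0.048, 0.948, 0.268, -0.167]
contact_force: [0.1, 0.8, -0.7]
gripper_width: 0.164
grasp_force: 58.6
```

Emit:
play_rows(
  series=[
    [[0, 0, -0.001, 0, 0, 0, 0], [0, 0, -0.001, 0, 0, 0, 0], [0, 0, 0, 0, 0, 0, 0]],
  ],
)

```text
time: 9.1
tool_pos: [0.5692, 0.1767, 0.1221]
tool_rot: [0.048, 0.948, 0.268, -0.167]
contact_force: [0.4, 0.6, -0.6]
gripper_width: 0.163
grasp_force: 58.6
```

Emit:
play_rows(
  series=[
    [[0, 0, -0.001, 0, 0, 0, 0], [0, 0, -0.001, 0, 0, 0, 0], [0, 0, 0, 0, 0, 0, 0]],
  ],
)

```text
time: 9.4
tool_pos: [0.5693, 0.1767, 0.1201]
tool_rot: [0.048, 0.948, 0.268, -0.167]
contact_force: [0.1, 0.8, 0.4]
gripper_width: 0.169
grasp_force: 58.6
```

Emit:
play_rows(
  series=[
    [[0, 0, -0.001, 0, 0, 0, 0], [0, 0, 0, 0, 0, 0, 0]],
  ],
)

```text
time: 9.6
tool_pos: [0.5694, 0.1767, 0.1193]
tool_rot: [0.048, 0.948, 0.268, -0.167]
contact_force: [0.5, 0.2, -0.8]
gripper_width: 0.161
grasp_force: 58.6
```

Emit:
play_rows(
  series=[
    [[0, 0, -0.001, 0, 0, 0, 0], [0, 0, 0, 0, 0, 0, 0]],
  ],
)

```text
time: 9.8
tool_pos: [0.5695, 0.1767, 0.1187]
tool_rot: [0.048, 0.948, 0.268, -0.167]
contact_force: [-0.3, 0.1, 2.4]
gripper_width: 0.165
grasp_force: 58.8
```

Contact with the front bar at TCP z of about 0.119. I'll lift 3 mm and slide in along the tipped handle.

Emit:
play_rows(
  series=[
    [[0, 0, 0.003, 0, 0, 0, 0], [0.0024, 0.0015, -0.001, 0, 0, 0, 0], [0.0024, 0.0015, -0.001, 0, 0, 0, 0], [0.0024, 0.0015, -0.001, 0, 0, 0, 0], [0, 0, 0, 0, 0, 0, 0]],
  ],
)

```text
time: 10.3
tool_pos: [0.5767, 0.1814, 0.1178]
tool_rot: [0.048, 0.948, 0.268, -0.167]
contact_force: [-0.7, 0.4, -2.1]
gripper_width: 0.165
grasp_force: 58.6
```

Emit:
play_rows(
  series=[
    [[0.0016, 0.001, -0.0007, 0, 0, 0, 0], [0.0016, 0.001, -0.0007, 0, 0, 0, 0], [0, 0, 0, 0, 0, 0, 0]],
  ],
)

```text
time: 10.6
tool_pos: [0.5799, 0.1833, 0.1168]
tool_rot: [0.048, 0.948, 0.268, -0.167]
contact_force: [-0.6, -0.3, -1.2]
gripper_width: 0.164
grasp_force: 58.6
```

Emit:
play_rows(
  series=[
    [[0.0016, 0.001, -0.0007, 0, 0, 0, 0], [0.0008, 0.0005, -0.0003, 0, 0, 0, 0], [0, 0, 0, 0, 0, 0, 0]],
  ],
)

```text
time: 10.9
tool_pos: [0.5822, 0.1848, 0.1158]
tool_rot: [0.048, 0.948, 0.268, -0.167]
contact_force: [0.2, -0.3, -1.4]
gripper_width: 0.162
grasp_force: 58.6
```

Emit:
play_rows(
  series=[
    [[0.0016, 0.001, -0.0007, 0, 0, 0, 0], [0, 0, 0, 0, 0, 0, 0]],
  ],
)

```text
time: 11.1
tool_pos: [0.5839, 0.1858, 0.1151]
tool_rot: [0.048, 0.948, 0.268, -0.167]
contact_force: [0.7, -0.5, -0.8]
gripper_width: 0.166
grasp_force: 58.6
```

Emit:
play_rows(
  series=[
    [[0.0016, 0.001, -0.0007, 0, 0, 0, 0], [0, 0, 0, 0, 0, 0, 0]],
  ],
)

```text
time: 11.3
tool_pos: [0.5855, 0.1868, 0.1144]
tool_rot: [0.048, 0.948, 0.268, -0.167]
contact_force: [-0.5, -0.0, -0.5]
gripper_width: 0.162
grasp_force: 58.6
```

Emit:
play_rows(
  series=[
    [[0.0016, 0.001, -0.0007, 0, 0, 0, 0], [0, 0, 0, 0, 0, 0, 0]],
  ],
)

```text
time: 11.5
tool_pos: [0.587, 0.1878, 0.1137]
tool_rot: [0.048, 0.948, 0.268, -0.167]
contact_force: [-0.7, -0.4, -0.5]
gripper_width: 0.163
grasp_force: 58.6
```

Emit:
play_rows(
  series=[
    [[0.0008, 0.0005, -0.0003, 0, 0, 0, 0], [0.0008, 0.0005, -0.0003, 0, 0, 0, 0], [0, 0, 0, 0, 0, 0, 0]],
  ],
)

```text
time: 11.8
tool_pos: [0.5874, 0.188, 0.1132]
tool_rot: [0.048, 0.947, 0.268, -0.169]
contact_force: [-4.3, -2.8, 2.1]
gripper_width: 0.166
grasp_force: 58.7
```

Emit:
play_rows(
  series=[
    [[0.0008, 0.0005, -0.0003, 0, 0, 0, 0], [0.0008, 0.0005, -0.0003, 0, 0, 0, 0], [0, 0, 0, 0, 0, 0, 0]],
  ],
)

```text
time: 12.1
tool_pos: [0.5874, 0.1881, 0.1127]
tool_rot: [0.049, 0.947, 0.267, -0.171]
contact_force: [-10.2, -6.1, 5.2]
gripper_width: 0.169
grasp_force: 58.8
```

```bash
python3 - <<'E'
from plant import manip
import cv2,numpy as np,pickle
a=manip.grab_frame("side");b=manip.grab_frame("top");pickle.dump((a,b),open("p3.pkl","wb"))
r=lambda a,k:cv2.resize(a,None,fx=k,fy=k,interpolation=cv2.INTER_CUBIC)
cv2.imwrite("pics/g4.png",np.hstack([r(a["frame"][185:295,140:220],5),r(b["frame"][120:230,125:205],5)]))
s=manip.state();print(s["tool_pos"],s["contact_force"],s["ft_torque"])
E
```

```text
[0.58744065 0.18807309 0.11275348] [-9.86696132 -5.36546156  4.43731835] [-0.85435806  1.363077    0.08383566]
```

View pics/g4.png

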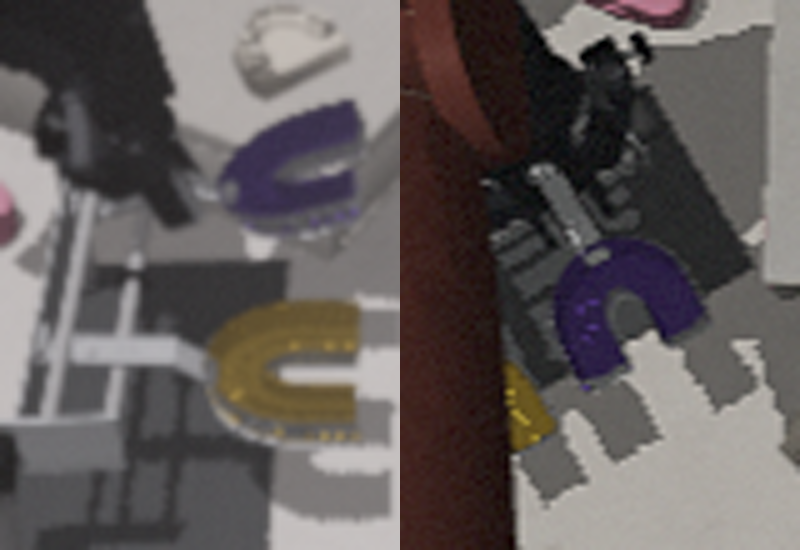

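The side view shows the handle passing over the front bar towards the rear bar, with the purple arch raised at (290,170). The top view shows it centred in its place. The −11 N along the rack's x axis fits the back plate: the tip computes to about 36 mm behind the front bar. I'll ease off the push and start levelling about the front bar.

Emit:
play_rows(
  series=[
    [[-0.0014, -0.0008, 0.0006, 0, 0, 0, 0], [-0.0014, -0.0009, 0.0006, 0, 0, 0, 0], [0, 0, 0, 0, 0, 0, 0]],
  ],
)

```text
time: 12.5
tool_pos: [0.5874, 0.188, 0.1139]
tool_rot: [0.048, 0.948, 0.268, -0.167]
contact_force: [-2.0, -0.7, -0.9]
gripper_width: 0.168
grasp_force: 58.6
```

Emit:
play_rows(
  series=[
    [[0.0001, 0.0001, -0.0007, 0.79, -1.28, 0, 0], [0.0001, 0.0001, -0.0007, 0.79, -1.28, 0, 0], [0.0001, 0.0001, -0.0007, 0.79, -1.28, 0, 0], [0.0001, 0.0001, -0.0007, 0.79, -1.28, 0, 0], [0.0001, 0.0001, -0.0007, 0.79, -1.28, 0, 0], [0, 0, 0, 0, 0, 0, 0]],
  ],
)

```text
time: 13.1
tool_pos: [0.5878, 0.1885, 0.1107]
tool_rot: [0.03, 0.957, 0.27, -0.103]
contact_force: [-0.7, -0.8, -0.4]
gripper_width: 0.171
grasp_force: 58.6
```

Emit:
play_rows(
  series=[
    [[0.0001, 0.0001, -0.0007, 0.79, -1.28, 0, 0], [0.0001, 0.0001, -0.0007, 0.79, -1.28, 0, 0], [0.0001, 0.0001, -0.0007, 0.79, -1.28, 0, 0], [0, 0, 0, 0, 0, 0, 0]],
  ],
)

```text
time: 13.5
tool_pos: [0.5878, 0.1886, 0.1083]
tool_rot: [0.019, 0.96, 0.271, -0.066]
contact_force: [-0.4, -0.1, -0.5]
gripper_width: 0.165
grasp_force: 58.6
```

Emit:
play_rows(
  series=[
    [[0.0001, 0.0001, -0.0006, 0.79, -1.28, 0, 0], [0.0001, 0.0001, -0.0006, 0.79, -1.28, 0, 0], [0, 0, 0, 0, 0, 0, 0]],
  ],
)

```text
time: 13.8
tool_pos: [0.5879, 0.1888, 0.1069]
tool_rot: [0.012, 0.961, 0.272, -0.041]
contact_force: [-0.1, -0.0, -0.9]
gripper_width: 0.162
grasp_force: 58.6
```

Emit:
play_rows(
  series=[
    [[0, 0, -0.0005, 0, 0, 0, 0], [0, 0, -0.0005, 0, 0, 0, 0], [0, 0, 0, 0, 0, 0, 0]],
  ],
)

```text
time: 14.1
tool_pos: [0.5885, 0.189, 0.1062]
tool_rot: [0.012, 0.961, 0.272, -0.041]
contact_force: [-1.1, 0.7, -0.0]
gripper_width: 0.165
grasp_force: 58.7
```

Emit:
play_rows(
  series=[
    [[0, 0, -0.0005, 0, 0, 0, 0], [0, 0, -0.0005, 0, 0, 0, 0], [0, 0, 0, 0, 0, 0, 0]],
  ],
)

```text
time: 14.4
tool_pos: [0.5886, 0.1891, 0.1059]
tool_rot: [0.012, 0.961, 0.272, -0.041]
contact_force: [-2.8, -1.1, 4.7]
gripper_width: 0.166
grasp_force: 59.2
```

Emit:
play_rows(
  series=[
    [[0, 0, 0.0006, 0, 0, 0, 0], [0.0002, 0.0001, -0.0003, 0.524, -0.851, 0, 0], [0.0002, 0.0001, -0.0003, 0.524, -0.851, 0, 0], [0.0002, 0.0001, -0.0003, 0.524, -0.851, 0, 0], [0, 0, 0, 0, 0, 0, 0]],
  ],
)

```text
time: 14.9
tool_pos: [0.5892, 0.1894, 0.105]
tool_rot: [0.005, 0.962, 0.272, -0.015]
contact_force: [1.4, 0.9, 2.6]
gripper_width: 0.166
grasp_force: 58.9
```

Emit:
play_rows(
  series=[
    [[0.0002, 0.0001, -0.0003, 0.524, -0.851, 0, 0], [0.0002, 0.0001, -0.0004, 0.524, -0.851, 0, 0], [0, 0, 0, 0, 0, 0, 0]],
  ],
)

```text
time: 15.2
tool_pos: [0.5895, 0.1895, 0.1042]
tool_rot: [-0.0, 0.962, 0.272, 0.001]
contact_force: [0.7, 0.8, 2.6]
gripper_width: 0.166
grasp_force: 59.0
```

Emit:
play_rows(
  series=[
    [[0.0002, 0.0001, -0.0003, 0.524, -0.851, 0, 0], [0.0002, 0.0001, -0.0003, 0.524, -0.851, 0, 0], [0, 0, 0, 0, 0, 0, 0]],
  ],
)

```text
time: 15.5
tool_pos: [0.5897, 0.1897, 0.1036]
tool_rot: [-0.005, 0.962, 0.272, 0.018]
contact_force: [1.2, -0.1, 3.6]
gripper_width: 0.163
grasp_force: 59.0
```

Emit:
play_rows(
  series=[
    [[0.0002, 0.0001, -0.0003, 0.524, -0.851, 0, 0], [0, 0, 0, 0, 0, 0, 0], [0, 0, 0, 0, 0, 0, 0]],
  ],
)

```text
time: 15.8
tool_pos: [0.5901, 0.1898, 0.1033]
tool_rot: [-0.007, 0.962, 0.272, 0.026]
contact_force: [0.7, 1.6, 4.5]
gripper_width: 0.168
grasp_force: 59.1
```

```bash
python3 - <<'E'
from plant import manip
import cv2,numpy as np,pickle
a=manip.grab_frame("side");b=manip.grab_frame("top");pickle.dump((a,b),open("p4.pkl","wb"))
r=lambda a,k:cv2.resize(a,None,fx=k,fy=k,interpolation=cv2.INTER_CUBIC)
cv2.imwrite("pics/g5.png",np.hstack([r(a["frame"][185:295,140:220],5),r(b["frame"][120:230,125:205],5)]))
s=manip.state();print(s["tool_pos"],s["contact_force"],s["ft_torque"],s["tool_rot"])
E
```

```text
[0.59003628 0.18982373 0.10322394] [0.68084922 0.61010767 5.34637558] [ 0.07152423 -0.13166604 -0.01900883] [-0.00715814  0.96192335  0.27201401  0.02570242]
```

View pics/g5.png

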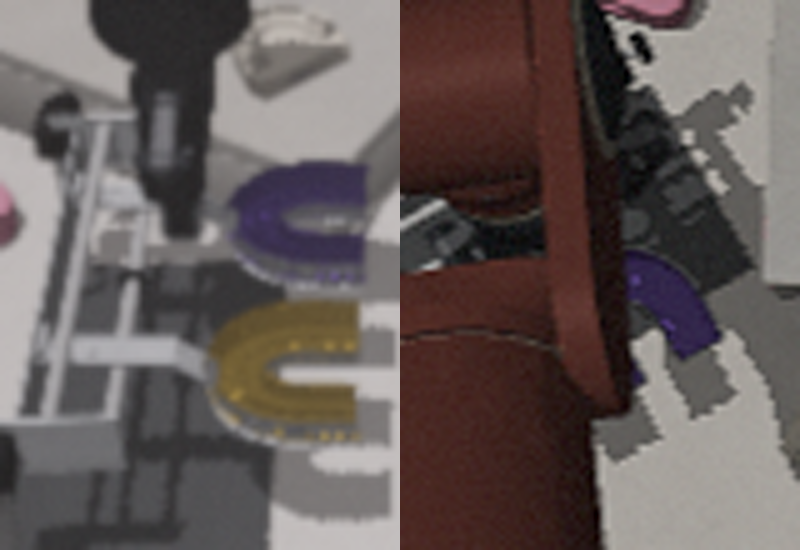

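The purple tray now lies like the yellow one: handle over the front bar at (135,245), under the rear bar, end showing behind it at about (70,185). The front bar is taking the load. I'll finish the last half degree with the load eased.

Emit:
play_rows(
  series=[
    [[0.0001, 0, 0.0003, 0.26, -0.43, 0, 0], [0, 0, 0, 0, 0, 0, 0], [0, 0, 0, 0, 0, 0, 0]],
  ],
)

```text
time: 16.2
tool_pos: [0.5902, 0.1899, 0.1033]
tool_rot: [-0.008, 0.962, 0.272, 0.03]
contact_force: [1.8, 0.9, 2.8]
gripper_width: 0.165
grasp_force: 58.9
```

Emit:
play_rows(
  series=[
    [[0, 0, -0.0001, 0.26, -0.43, 0, 0], [0, 0, 0, 0, 0, 0, 0], [0, 0, 0, 0, 0, 0, 0]],
  ],
)

```text
time: 16.5
tool_pos: [0.5902, 0.19, 0.1033]
tool_rot: [-0.01, 0.962, 0.272, 0.035]
contact_force: [3.3, 1.7, 1.8]
gripper_width: 0.166
grasp_force: 58.8
```

```bash
python3 - <<'E'
from plant import manip
s=manip.state();print(s["tool_pos"],s["contact_force"],s["ft_torque"],s["tool_rot"])
E
```

```text
[0.59024151 0.1899539  0.10329471] [3.34196089 1.74947389 1.84701199] [ 0.34016822 -0.46776193 -0.01368184] [-0.00958747  0.96165231  0.27192326  0.03450583]
```

Emit:
play_rows(
  series=[
    [[0.0008, 0.0005, 0, -0.16, 0.26, 0, 0], [0, 0, 0, 0, 0, 0, 0], [0, 0, 0, 0, 0, 0, 0]],
  ],
)

```text
time: 16.8
tool_pos: [0.5902, 0.1899, 0.1031]
tool_rot: [-0.009, 0.962, 0.272, 0.03]
contact_force: [-1.4, -1.8, 5.8]
gripper_width: 0.164
grasp_force: 59.2
```

```bash
python3 - <<'E'
from plant import manip
s=manip.state();print(s["tool_pos"],s["contact_force"],s["ft_torque"],s["tool_rot"])
E
```

```text
[0.59022399 0.18994193 0.10314041] [-1.43975665 -1.82755983  5.83980211] [-0.05016453  0.10935877 -0.01245638] [-0.00857459  0.96176554  0.27204186  0.0304426 ]
```

Emit:
play_rows(
  series=[
    [[-0.0003, -0.0002, 0.0003, 0, 0, 0, 0], [0, 0, 0, 0, 0, 0, 0], [0, 0, 0, 0, 0, 0, 0]],
  ],
)

```text
time: 17.1
tool_pos: [0.5902, 0.1899, 0.1033]
tool_rot: [-0.009, 0.962, 0.272, 0.031]
contact_force: [-1.1, -1.0, 2.9]
gripper_width: 0.166
grasp_force: 58.9
```

```bash
python3 - <<'E'
from plant import manip
s=manip.state();print(s["tool_pos"],s["contact_force"],s["ft_torque"],s["tool_rot"])
E
```

```text
[0.59023204 0.18993436 0.10326513] [-1.05375593 -1.03009939  2.94089599] [-0.05597127  0.0021239  -0.00180506] [-0.00871114  0.96176615  0.27196376  0.03107559]
```

Net forces are small and the rack carries the weight, so I release gently.

Emit:
play_rows(
  series=[
    [[0, 0, 0, 0, 0, 0, 0.19], [0, 0, 0, 0, 0, 0, 0.22], [0, 0, 0, 0, 0, 0, 0.28], [0, 0, 0, 0, 0, 0, 0.35], [0, 0, 0, 0, 0, 0, 0.42], [0, 0, 0, 0, 0, 0, 0.42], [0, 0, 0, 0, 0, 0, 0.42]],
  ],
)

```text
time: 17.8
tool_pos: [0.5905, 0.1901, 0.1036]
tool_rot: [-0.009, 0.962, 0.272, 0.032]
contact_force: [0.6, 0.9, -0.4]
gripper_width: 0.423
grasp_force: 0.0
```

```bash
python3 - <<'E'
from plant import manip
import cv2,numpy as np,pickle
a=manip.grab_frame("side")
r=lambda a,k:cv2.resize(a,None,fx=k,fy=k,interpolation=cv2.INTER_CUBIC)
p,_=pickle.load(open("p4.pkl","rb"))
cv2.imwrite("pics/g6.png",np.hstack([r(p["frame"][185:295,140:220],5),r(a["frame"][185:295,140:220],5)]))
s=manip.state();print(s["tool_pos"],s["contact_force"],s["gripper_width"])
E
```

```text
[0.59055395 0.19012377 0.103607  ] [-0.85246124  0.29066147  0.13176996] 0.4186729756544889
```

View pics/g6.png

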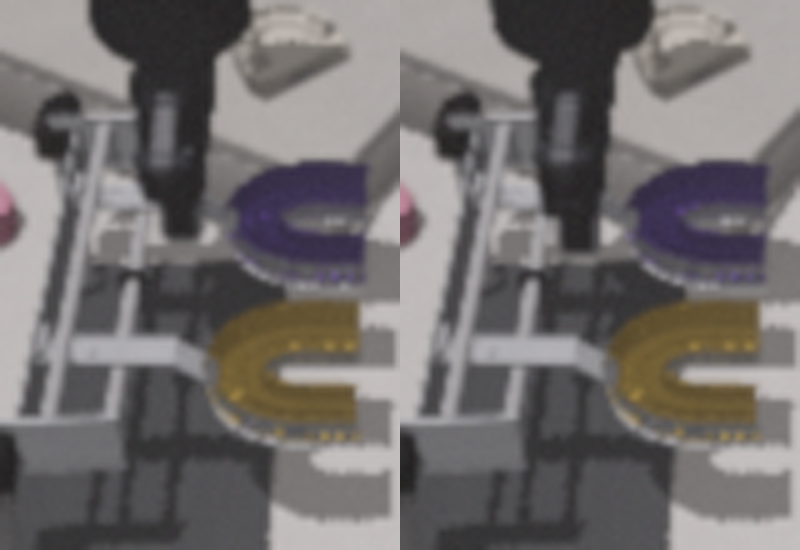

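The tray stays put after release: the arch is at (300,215) in both frames and the yellow one is unmoved. I'll withdraw along the fingers.

Emit:
play_rows(
  series=[
    [[-0.0003, -0.0002, 0.006, 0, 0, 0, 0.42], [-0.0006, -0.0003, 0.01, 0, 0, 0, 0.42], [-0.001, -0.0006, 0.016, 0, 0, 0, 0.42], [-0.001, -0.001, 0.02, 0, 0, 0, 0.42], [-0.001, -0.001, 0.03, 0, 0, 0, 0.42], [-0.002, -0.001, 0.03, 0, 0, 0, 0.42], [-0.002, -0.001, 0.03, 0, 0, 0, 0.42], [-0.01, -0.02, 0.01, 0, 0, 0, 0.42], [-0.02, -0.035, 0, 0, 0, 0, 0.42], [-0.02, -0.035, 0, 0, 0, 0, 0.42]],
  ],
)

```text
time: 18.85
tool_pos: [0.5326, 0.0944, 0.2584]
tool_rot: [-0.008, 0.961, 0.273, 0.033]
contact_force: [0.7, -0.8, 0.1]
gripper_width: 0.422
grasp_force: 0.0
```

Emit:
play_rows(
  series=[
    [[-0.01, -0.035, 0, 0, 0, 0, 0.42], [-0.01, -0.035, 0, 0, 0, 0, 0.42], [-0.01, -0.035, 0, 0, 0, 0, 0.42], [-0.01, -0.03, 0, 0, 0, 0, 0.42], [0, 0, 0, 0, 0, 0, 0.42], [0, 0, 0, 0, 0, 0, 0.42], [0, 0, 0, 0, 0, 0, 0.42]],
  ],
)

```text
time: 19.55
tool_pos: [0.493, -0.0394, 0.2566]
tool_rot: [-0.009, 0.962, 0.272, 0.032]
contact_force: [0.1, -0.4, -0.8]
gripper_width: 0.417
grasp_force: 0.0
```

```bash
python3 - <<'E'
from plant import manip
import cv2,numpy as np
a=manip.grab_frame("side");b=manip.grab_frame("top")
r=lambda a,k:cv2.resize(a,None,fx=k,fy=k,interpolation=cv2.INTER_CUBIC)
cv2.imwrite("pics/g7.png",np.hstack([r(a["frame"][185:295,140:220],5),r(b["frame"][120:230,85:165],5)]))
s=manip.state();print(s["tool_pos"],s["contact_force"],s["time"])
E
```

```text
[ 0.49293423 -0.03906574  0.25600669] [-0.82108518 -0.50377371 -0.13836688] 19.65
```

View pics/g7.png

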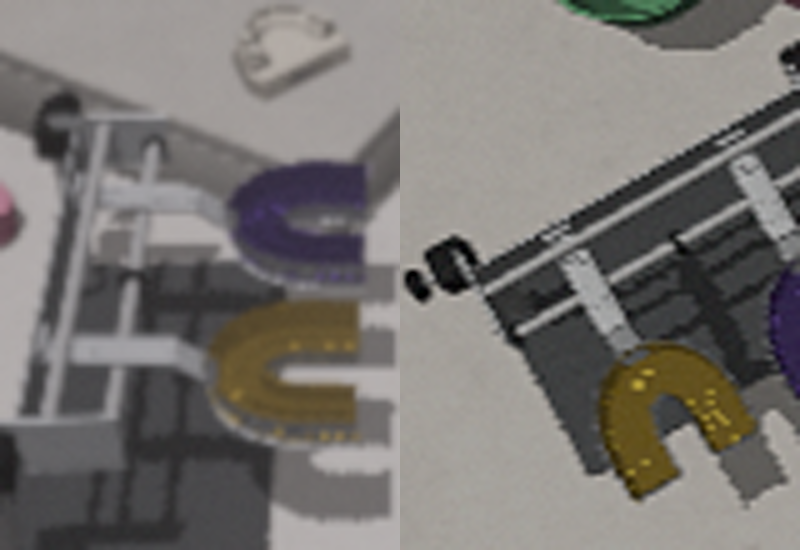

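Both trays hang alike, with their handle ends hooked behind the rear bar: top view (560,235) yellow and (733,137) purple. The robot is clear of everything.

```bash
python3 -c "
from plant import manip
print(manip.job_done())"
```

```text
the job is handed in; nothing more can be done
None
```

The purple impression hangs in the free right-hand place, its handle end hooked behind the rear bar; the other tray looks unmoved in the pictures, and the job was handed in at about 20 s with no verdict returned.

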